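Clamp the sample case in the bench screw press

TASK

Get the sample case clamped in the bench screw press. First unscrew the black bar knob anticlockwise all the way up so that the pressing pad is clear, then tip the case's open lid fully shut, then slide the case along the guide until its front end is against the column, and last screw the knob back down clockwise until the lid presses the sprung pad at least 5 mm up towards its collar. Leave the case clamped there, and do not shift the bottles or the tube rack.

Things in the scene. Friction and masses are not known exactly. Their poses are not given: they have to be found in the camera images.
- press: Grey C-frame screw press, fixed to the bench. Origin on the bench top under the vertical spindle axis; z up, y along the guide in the direction the case is pushed, x across. Base plate x -60 to 60, y -290 to 110, 15 mm thick: the case slides on its top (z 15). Guide rails 8 mm high, inner faces at x +-42, outer at +-52 mm.
- stop_face (a point): Middle of the column's face that stops the case (press y 70, z 35 mm). The column is 70 mm wide in x, y 70 to 110, up to z 126. From its top an arm 46 mm wide reaches back over the guide to y -25, z 102 to 126, and carries the spindle; a steel ring round the spindle tops out at z 129. Only the spindle and knob stand above.
- knob_grip (a point): Middle of the black bar knob on top of the spindle, on its axis. The bar is 64 mm long (point x), 16 mm thick (point y) and 30 mm tall (15 mm up and down from the point). Its middle is 169 mm above the bench with the screw fully up and 153.5 mm fully down. The point turns and rises with the knob.
- knob (a joint): Turn of the knob, rad: 0 = fully unscrewed (up, hard stop), growing clockwise seen from above to 2.7 = fully down (hard stop). Knob, spindle and pad sink 5.73 mm per rad (36 mm a turn) clockwise and rise anticlockwise. It stays where left; turning takes about 0.1 Nm. It starts at 1.9 to 2.5, the pad too low for the case to pass under.
- pad (a joint): How far the sprung pad (black rubber disc 36 mm across, 8 mm thick, under the spindle) is pushed up towards the steel collar above it, m: 0 = hanging free, 0.012 = spring fully squeezed; 1 N per mm. Screw fully up: pad underside 66 mm above the bench, 5 mm over the shut lid. Knob at 2.7 with the case beneath: pushed in about 10 mm.
- case: Loose grey sample case, 0.4 to 0.8 kg, 80 mm wide (x), 160 long (y), 40 high without lid, 5 mm walls, open on top, lying in the guide with its axes along the press's (2 mm play each side). Origin: centre of its underside. Starts 120 to 170 mm short of home. Home: +y end against the column, origin at press y -10 mm.
- case_back (a point): Centre of the case's back end face (its -y end, plain, 80 mm wide, 40 mm high), 20 mm above its underside: the place to push.
- lid (a joint): Angle of the case's lid, rad: 0 = shut on the rim; starts open at 1.3 to 1.7 (1.57 = upright). Aluminium plate 80 mm (from the hinge) by 160 by 6 mm. Hinge line along the case's long top edge at case x -40, z 40 mm; the open lid stands over that edge and is tipped shut towards case +x. Stiff hinge (0.09 Nm): it stays where left.
- lid_edge (a point): Middle of the lid's free long edge, 80 mm from the hinge line, halfway through the plate's thickness.
- wash_bottle: Bystander: white wash bottle, 66 mm diameter, 200 mm high with its bent spout. Origin: centre of its underside.
- dropper_bottle: Bystander: amber dropper bottle, 40 mm diameter, 104 mm high. Origin: centre of its underside.
- tube_rack: Bystander: blue test tube rack, 90 by 200 mm, 98 mm high with its tubes. Origin: centre of its underside.
There are look-alikes about, which are no part of the job. What is shaped like the case but orange is not meant.

How it is judged (in metres and radians):
On the way, in this order (a step that is already met when the one before it is completed fails the run):
1. the knob is unscrewed to within half a radian of its upper stop (value of joint knob below 0.5 rad), for 0.2 s.
2. the lid is shut, while the knob is still up (value of joint lid below 0.08 rad and value of joint knob below 0.5 rad), for 0.2 s.
3. the case, lid shut, is pushed home within 6 mm of the column (y of case in the frame of press above -0.016 m and value of joint lid below 0.08 rad and value of joint pad below 0.001 m), for 0.2 s.
4. the screw is down and the pad pressed in by the lid (value of joint pad above 0.004 m and value of joint knob above 1.2 rad), for 0.2 s.
At the end, for the whole second after the job is handed in: The case lies flat in the guide within 6 mm of the column, lid shut (within 0.08 rad), the knob is screwed down (past 1.2 rad) with the pad pushed in at least 4 mm by the lid, and everything is at rest (all of step 4 and value of joint lid below 0.08 rad and y of case in the frame of press above -0.016 m and angle between the z axis of case and the z axis of press, either way round below 0.06 rad and linear speed of case below 0.01 m/s); the robot touches nothing.
It fails at once if a bystander is shifted by more than 30 mm (distance of any of wash_bottle, dropper_bottle, tube_rack from where it was at the start of the episode above 0.03 m).
It also fails if it takes over 72 s, if anything falls off the work surface, if the arm or the gripper's body presses on something with over 40 N, if the wrist force passes 120 N, or if a joint passes its speed limit or range.

ROBOT

A 6-joint arm with a two-finger parallel gripper is mounted at the origin on the work surface. World frame = base frame: x ahead of the robot, y to its left, z up, the work surface at z = 0. Lengths are in mm, angles in rad, forces in N, time in s.
With the tool pointing down it reaches from about 375 to 925 mm from the base axis. Payload 5.7 kg.
Tool frame: the origin (TCP) lies at the very end of the fingers, on their centre line; the grasp point (between the pads) lies 19 mm behind it; z points along the fingers, y is the line along which they close (so a half turn about z gives the same grasp; the last joint's range is limited). The gripper opens to 85 mm and grips with 20 to 120 N. Pads are 22 mm wide; open, the fingers measure 114 mm over their backs; the gripper's body (76 mm by 85 mm) begins 54 mm behind the grasp point. The pads swing forward as they close: fully open they stand 13 mm farther back than shut.
Start: joints at [-1.464, 0.359, 1.51, -0, 1.272, -0.115], TCP at [131.979, -585.273, 231.267] pointing down, gripper open.
Joint ranges: [-2.97, 2.97], [-1.01, 2.36], [0.21, 2.38], [-0.96, 4.11], [0.2, 2.71], [-2.98, 2.98]. Speed limits (rad/s): [2.39, 2.39, 3.14, 3.14, 3.14, 3.14].

INTERFACE

Orientations are given as a unit quaternion [x, y, z, w].
In Python, from workcell import * gives the robot as it stands. The module is installed in compiled form; this text tells all that it offers.
- The arm moves only by the tool step_arm, never from a script. Its argument "deltas" is a list of rows, each a list of 2 entries, a list of its own where there are three numbers: the shift along the tool's x, y, z in m, then the turn about the tool's z in rad. In form: [[[dx, dy, dz], roll], ...]. A call has 1 to 20 rows; each row is the pose to reach, as a shift and turn from the pose commanded when the call began, along the tool's axes at that moment; what a row does not reach only later rows make up. A row lasts 1/8 s, in which the tool goes at most 62.5 mm and 10.7 degrees, less where a joint would pass 70% of its speed; a pose out of reach is approached as far as the arm can. A call with a gripper value outside its range is refused whole. "jaw" is the closure, from -1 (fully open) to 1 (shut), so that 0 is half open, set as the call begins (left out, the last holds). The fingers move at their own pace and stop on an object; "newtons" is the grip in N (left out, the last holds). Time passes only in rows, so rows that repeat a pose let the fingers close. It gives the time, the measured TCP pose, the force, the opening and the grip force at its end, in the units of the state.
- read_state(): the state, without advancing time (a new reading comes with each control period).
- read_camera(name): name is "scene" or "top" or "wrist"; returns the picture (384x512x3 uint8, red, green, blue); there is no depth.
- get_calibration(name): a dict with "mtx" (3x3 intrinsics, pixels), "origin" and "attitude" of the camera in the world. Camera axes: x right, y down, z forward; pixel columns grow to the right and rows downward; lengths in mm; the calibration is good to about 2 mm. The wrist camera is an equidistant fisheye: a pixel r from the principal point sees the ray r / f radians off the axis. A picture is of the moment at which its call begins: read the wrist's pose just before it. get_calibration takes no time and is no camera call; for the wrist camera it gives the pose at the moment of the call.
- job_done(): hands the job in; it is judged then, once.
The state is a dict: "time_s": time; "joint_pos": joint angles; "joint_vel": joint speeds; "joint_efforts": joint torques, N m; "ee_pos": TCP position; "eef_rot": TCP orientation; "contact_force": force on the tool from outside, world axes, zero at the start; "moment": the same for the moment, N m; "grip_width": opening from 0.0 (shut) to 1.0 (fully open); "gripper_force": force on a finger pad.
Only numpy, scipy, OpenCV 4.12 (cv2) and the standard library are available. Lean on these libraries where they do the work, as an engineer would, in place of code of your own. Each camera call takes 0.05 s, during which the arm holds its last target. There are 200 camera calls.

## Working session

There is one attempt and no reset: what is moved stays moved. The work goes in short steps, Python scripts to look and compute and a tool call to move; the robot and the scene stay as the last step left them, time stands still between calls to the robot, and variables do not carry over. Pictures are saved under pics/ and viewed, at most 13 in all, crops included, and the job is handed in when it is done.

Besides the shell and the picture viewer there is one more tool, called as name(argument=value, ...), one argument or row to a line, values as JSON. step_arm: Moves the arm, as the interface text tells. Its arguments: {"type":"object","properties":{"deltas":{"type":"array"},"jaw":{"type":"number"},"newtons":{"type":"number"}},"required":["deltas"]}

```bash
mkdir -p pics
cat > h.py <<'E'
from workcell import *
import numpy as np, cv2
from scipy.spatial.transform import Rotation as R
def rot(a):
    a=np.array(a,float)
    return a if a.shape==(3,3) else R.from_quat(a).as_matrix()
def ray(c,u,v,fish=False):
    K=np.array(c["mtx"]); x=(u-K[0,2])/K[0,0]; y=(v-K[1,2])/K[1,1]
    if fish:
        t=np.hypot(x,y); s=np.sin(t)/t if t>1e-9 else 1; d=np.array([x*s,y*s,np.cos(t)])
    else: d=np.array([x,y,1.])
    return np.array(c["origin"],float),rot(c["attitude"])@d
def plane(c,u,v,z,fish=False):
    o,d=ray(c,u,v,fish); return o+d*(z-o[2])/d[2]
E
python3 - <<'E'
from h import *
s=read_state(); print(s)
for n in ["scene","top"]:
    c=get_calibration(n); print(n,c); cv2.imwrite(f"pics/{n}0.png",read_camera(n)[:,:,::-1])
E
```

```text
{'time_s': 0.0, 'joint_pos': array([-1.46410919e+00,  3.59506432e-01,  1.51145022e+00,  6.96331329e-06,
        1.27249405e+00, -1.15124792e-01]), 'joint_vel': array([ 6.72410378e-04, -9.74208870e-04,  1.25231151e-03, -9.02041131e-05,
       -8.84079797e-04,  1.51264794e-03]), 'joint_efforts': array([-2.09907848e-03, -5.27630854e+01, -2.78625423e+01,  1.25500182e-05,
        1.33230299e-02, -1.61169851e-06]), 'ee_pos': array([ 131.9052943 , -584.61680824,  230.44596852]), 'eef_rot': array([ 9.93855919e-01,  1.10677678e-01,  7.24627642e-06, -9.28997683e-04]), 'contact_force': array([ 0.61618421,  0.62422163, -0.17616853]), 'moment': array([ 0.01962822, -0.02286058, -0.00259109]), 'gripper_force': 0.0, 'grip_width': 1.0006214317430937}
scene {'mtx': array([[410.15227939,   0.        , 259.00942296],
       [  0.        , 410.15227939, 199.47934012],
       [  0.        ,   0.        ,   1.        ]]), 'origin': array([1133.06729264, -371.35656273, 1152.87666529]), 'attitude': array([ 0.84574678,  0.43856811, -0.14577085, -0.26668568])}
top {'mtx': array([[367.48732094,   0.        , 259.03110597],
       [  0.        , 367.48732094, 195.65914832],
       [  0.        ,   0.        ,   1.        ]]), 'origin': array([ 425.97316165,   24.08016987, 1112.20505763]), 'attitude': array([-0.69516355,  0.71749797, -0.02241488,  0.03797209])}
```

View pics/top0.png

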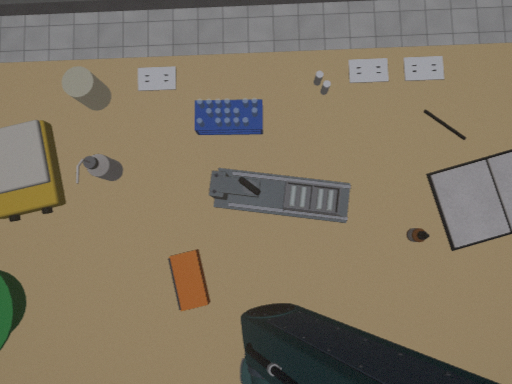

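View pics/scene0.png

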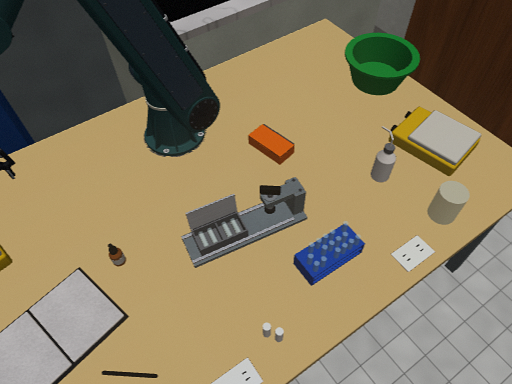

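The scene and top views show the press with its grey case at top pixels (215–350, 170–220). The column is at about (225,185), the knob at (249,186) and the open case at (311,197). The only look-alike is the orange case at top (189,280), which I reject on colour. I'll check the choice in one close crop.

Run:
```python
from h import *
a=cv2.imread("pics/top0.png")[155:235,200:360]; b=cv2.imread("pics/scene0.png")[170:270,175:315]
a=cv2.resize(a,(800,400),interpolation=cv2.INTER_CUBIC)[:, :]
cv2.imwrite("pics/crop_top.png",a)
cv2.imwrite("pics/crop_sc.png",cv2.resize(b,(784,560),interpolation=cv2.INTER_CUBIC))
```

```text
(no output)
```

View pics/crop_top.png

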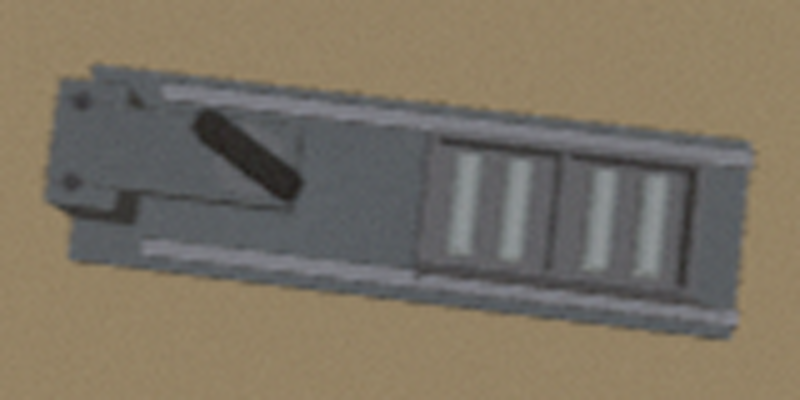

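View pics/crop_sc.png

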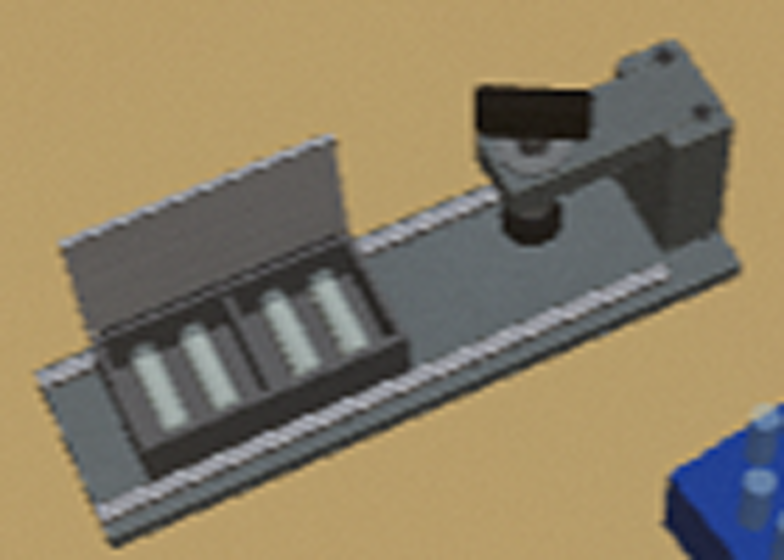

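The crops confirm the plain grey case. Its lid stands on the robot side, at scene-crop (62,243)–(335,140). The knob bar runs from top-crop (205,120) to (290,190), and the column is at the left.

Run:
```python
from h import *
t=get_calibration("top"); s=get_calibration("scene")
T=lambda u,v,z: plane(t,200+u/5-.4,155+v/5-.4,z)
S=lambda u,v,z: plane(s,175+u/5.6-.4,170+v/5.6-.4,z)
np.set_printoptions(precision=1,suppress=True)
for n,p in dict(bR1=(752,143,15),bR2=(732,330,15),bL1=(93,65,15),bL2=(70,255,15),k1=(205,120,171),k2=(290,190,171),kmid=(248,155,171),caseF1=(437,135,55),caseF2=(418,272,55),caseB1=(700,165,55),caseB2=(690,300,55)).items(): print(n,T(*p))
for n,p in dict(b1=(38,375,15),bn=(112,538,15),bc=(740,265,15),k1=(477,88,171),k2=(590,90,171),lid1=(62,243,138),lid2=(335,140,138),cB=(150,450,55),cF=(408,345,55),cFl=(350,237,55),cBl=(100,335,55)).items(): print(n,S(*p))
```

```text
bR1 [ 548.8 -226.1   15. ]
bR2 [ 437.8 -208.6   15. ]
bL1 [609.5 167.7  15. ]
bL2 [494.9 183.9  15. ]
k1 [552.7  89.8 171. ]
k2 [514.9  47.  171. ]
kmid [533.8  68.1 171. ]
caseF1 [555.  -36.2  55. ]
caseF2 [476.1 -22.3  55. ]
caseB1 [ 532.6 -186.6   55. ]
caseB2 [ 455.2 -177.1   55. ]
b1 [ 437.5 -206.5   15. ]
bn [ 551.7 -223.    15. ]
bc [611.6 167.6  15. ]
k1 [512.9  49.8 171. ]
k2 [549.2  98.4 171. ]
lid1 [ 448.8 -174.9  138. ]
lid2 [476.2 -19.8 138. ]
cB [ 538.4 -185.4   55. ]
cF [564.5 -34.8  55. ]
cFl [485.4 -21.6  55. ]
cBl [ 459.4 -171.5   55. ]
```

step_arm(
  deltas=[
    [[0.538, -0.549, -0.01], -0.66],
    [[0.538, -0.549, -0.01], -0.66],
    [[0.538, -0.549, -0.01], -0.66],
    [[0.538, -0.549, -0.01], -0.66],
    [[0.538, -0.549, -0.01], -0.66],
    [[0.538, -0.549, -0.01], -0.66],
    [[0.538, -0.549, -0.01], -0.66],
    [[0.538, -0.549, -0.01], -0.66],
    [[0.538, -0.549, -0.01], -0.66],
    [[0.538, -0.549, -0.01], -0.66],
    [[0.538, -0.549, -0.01], -0.66],
    [[0.538, -0.549, -0.01], -0.66],
    [[0.538, -0.549, -0.01], -0.66],
    [[0.538, -0.549, -0.01], -0.66],
    [[0.538, -0.549, -0.01], -0.66],
    [[0.538, -0.549, -0.01], -0.66],
  ],
  jaw=-1,
)

```text
time_s: 2.1
ee_pos: [535.2, 67.2, 241.3]
eef_rot: [0.905, 0.426, -0.0, -0.0]
contact_force: [-0.9, -0.4, 0.9]
grip_width: 1.004
gripper_force: 0.0
```

Run:
```python
from h import *
c=get_calibration("wrist"); im=read_camera("wrist"); s=read_state(); print(c,s["ee_pos"],s["eef_rot"],s["joint_pos"])
cv2.imwrite("pics/w1.png",im[:,:,::-1])
```

```text
{'mtx': array([[297.31863964,   0.        , 257.072185  ],
       [  0.        , 297.31863964, 190.89825807],
       [  0.        ,   0.        ,   1.        ]]), 'origin': array([577.69304166, 117.33947456, 383.28796687]), 'attitude': array([ 0.93283052, -0.33559948, -0.04454014,  0.12335468])} [535.41721804  67.31882885 241.40202597] [ 9.04757977e-01  4.25926019e-01 -1.70623062e-04 -9.29475932e-06] [-2.86357924e-03  2.62863305e-01  1.62688735e+00 -1.36293457e-04
  1.25215830e+00  6.88005174e-01]
```

View pics/w1.png

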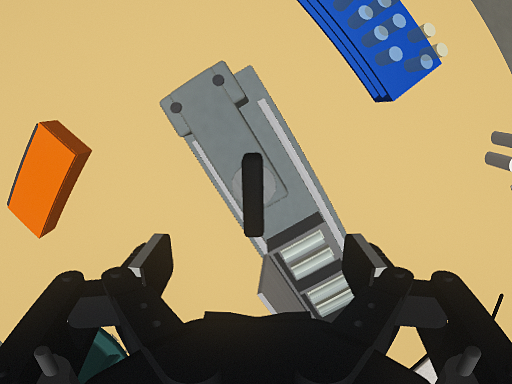

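The wrist view shows the black bar knob at (243–264, 152–237), vertical in the picture, and the open lid edge at lower left, about (262,260)–(300,315).

Run:
```python
from h import *
np.set_printoptions(precision=1,suppress=True)
c=get_calibration("wrist"); im=read_camera("wrist")
m=(im.max(2)<60).astype(np.uint8); m[:, :225]=0; m[:,285:]=0; m[250:]=0; m[:140]=0
cn=max(cv2.findContours(m,0,1)[0],key=cv2.contourArea); r=cv2.minAreaRect(cn); print(r)
p=np.array([plane(c,u,v,171,True) for u,v in cn[:,0]])[:,:2].astype(np.float32)
r=cv2.minAreaRect(p); b=cv2.boxPoints(r); e=max([b[1]-b[0],b[2]-b[1]],key=np.linalg.norm)
print(r,b,np.arctan2(e[1],e[0]))
```

```text
((252.27304077148438, 194.51858520507812), (83.18740844726562, 20.46734619140625), 89.13194274902344)
((536.0840454101562, 72.54163360595703), (64.71450805664062, 15.234477996826172), 51.539581298828125) [[510.   51.9]
 [521.9  42.5]
 [562.2  93.1]
 [550.2 102.6]] 0.89953536
```

step_arm(
  deltas=[
    [[0.003, -0.002, 0.04], -0.02],
    [[0.003, -0.002, 0.08], -0.02],
    [[0.003, -0.002, 0.101], -0.02],
    [[0.003, -0.002, 0.101], -0.02],
  ],
  jaw=-0.2,
)

```text
time_s: 2.7
ee_pos: [534.8, 71.6, 138.9]
eef_rot: [0.9, 0.435, -0.002, -0.001]
contact_force: [-0.1, 0.6, 0.4]
grip_width: 0.6
gripper_force: 0.0
```

step_arm(
  deltas=[
    [[0, 0, 0], 0],
    [[0, 0, 0], 0],
    [[0, 0, 0], 0],
    [[0, 0, 0], 0],
    [[0, 0, 0], 0],
    [[0, 0, 0], 0],
  ],
  jaw=1,
  newtons=50,
)

```text
time_s: 3.45
ee_pos: [535.9, 73.2, 141.9]
eef_rot: [0.9, 0.436, 0.0, -0.001]
contact_force: [-4.1, 4.4, 7.0]
grip_width: 0.178
gripper_force: 49.8
```

step_arm(
  deltas=[
    [[0, 0, -0.001], -0.16],
    [[0, 0, -0.002], -0.32],
    [[0, 0, -0.003], -0.48],
    [[0, 0, -0.004], -0.64],
    [[0, 0, -0.005], -0.8],
    [[0, 0, -0.0055], -0.96],
    [[0, 0, -0.0065], -1.12],
    [[0, 0, -0.0075], -1.28],
    [[0, 0, -0.0085], -1.44],
    [[0, 0, -0.0095], -1.6],
    [[0, 0, -0.0095], -1.6],
    [[0, 0, -0.0095], -1.6],
  ],
)

```text
time_s: 4.95
ee_pos: [531.7, 72.8, 151.0]
eef_rot: [0.314, 0.949, -0.001, -0.004]
contact_force: [-13.4, 0.6, 14.5]
grip_width: 0.178
gripper_force: 51.0
```

```bash
python3 -c "
from h import *
s=read_state();print(s['contact_force'],s['moment'],s['joint_pos'][5])"
```

```text
[-13.36277328   0.57604895  14.48478436] [ 0.28983131  2.07562311 -0.02691308] -0.9249326851636979
```

step_arm(
  deltas=[
    [[0.002, -0.001, -0.002], -0.12],
    [[0.004, -0.002, -0.003], -0.24],
    [[0.004, -0.002, -0.0035], -0.36],
    [[0.004, -0.002, -0.004], -0.48],
    [[0.004, -0.002, -0.004], -0.48],
  ],
)

```text
time_s: 5.58
ee_pos: [530.8, 71.6, 153.9]
eef_rot: [0.079, 0.997, -0.001, -0.001]
contact_force: [-2.2, -5.4, -3.9]
grip_width: 0.177
gripper_force: 50.1
```

```bash
python3 -c "
from h import *
s=read_state();print(s['contact_force'],s['moment'],s['joint_pos'][5])"
```

```text
[-2.23318677 -5.44481924 -3.92545536] [-0.81318715  0.37520562  0.03034524] -1.4048517656871051
```

step_arm(
  deltas=[
    [[0, 0, 0], -0.05],
    [[0, 0, 0], -0.1],
    [[0, 0, 0], -0.1],
    [[0, 0, 0], -0.1],
  ],
)

```text
time_s: 6.08
ee_pos: [530.4, 71.6, 154.2]
eef_rot: [0.031, 1.0, -0.001, -0.001]
contact_force: [-4.6, -6.3, -0.4]
grip_width: 0.176
gripper_force: 77.7
```

```bash
python3 -c "
from h import *
s=read_state();print(s['contact_force'],s['moment'],s['joint_pos'][5],s['eef_rot'])"
```

```text
[-4.58028073 -6.34170146 -0.38056584] [-0.93582125  0.67251314 -1.42243332] -1.5011403548014668 [ 3.12610717e-02  9.99509993e-01 -8.63894164e-04 -1.33165437e-03]
```

step_arm(
  deltas=[
    [[0, 0, 0], 0.08],
    [[0, 0, 0], 0.08],
    [[0, 0, 0], 0.08],
  ],
)

```text
time_s: 6.45
ee_pos: [530.6, 71.6, 153.9]
eef_rot: [0.07, 0.998, -0.001, -0.001]
contact_force: [-3.2, -5.6, -2.7]
grip_width: 0.173
gripper_force: 50.9
```

step_arm(
  deltas=[
    [[0, 0, 0], 0],
    [[0, 0, 0], 0],
    [[0, 0, 0], 0],
    [[0, 0, -0.03], 0],
    [[0, 0, -0.065], 0],
    [[0, 0, -0.065], 0],
  ],
  jaw=-0.2,
)

```text
time_s: 7.2
ee_pos: [534.4, 73.2, 221.8]
eef_rot: [0.07, 0.998, 0.0, 0.003]
contact_force: [-0.7, -0.1, -0.2]
grip_width: 0.6
gripper_force: 0.0
```

```bash
cat >> h.py <<'E'
O=np.array([535.,70.]); ey=np.array([.149,.989]); ex=np.array([.989,-.149])
def go(px,py,z,s=None):
    s=s or read_state(); w=np.r_[O+px*ex+py*ey,z]
    return np.round(rot(s["eef_rot"]).T@(w-s["ee_pos"])/1000,4)
E
python3 - <<'E'
from h import *
s=read_state(); print(s['ee_pos'],s['contact_force'],s['joint_pos'])
x=rot(s['eef_rot'])[:,0]; print("toolx ang",np.arctan2(x[1],x[0]))
for p in [(-85,-176,215),(-85,-176,115)]: print(go(*p))
c=get_calibration("top"); cv2.imwrite("pics/t2.png",read_camera("top")[:,:,::-1])
im=cv2.imread("pics/t2.png")
E
```

```text
[534.36174679  73.20832392 221.78090069] [-0.70558099 -0.14606548 -0.23742022] [ 7.88921260e-03  2.77857281e-01  1.65823050e+00  2.60320971e-04
  1.19909255e+00 -1.42340299e+00]
toolx ang 3.0019910292486203
[ 0.0857 -0.1783  0.006 ]
[ 0.0864 -0.1784  0.106 ]
```

step_arm(
  deltas=[
    [[0.043, -0.09, 0], 0],
    [[0.086, -0.178, 0], 0],
    [[0.086, -0.178, 0], 0],
    [[0.086, -0.178, 0], 0],
    [[0.086, -0.178, 0.05], 0],
    [[0.086, -0.178, 0.106], 0],
    [[0.086, -0.178, 0.106], 0],
    [[0.086, -0.178, 0.106], 0],
  ],
  jaw=1,
)

```text
time_s: 8.25
ee_pos: [422.8, -91.0, 113.6]
eef_rot: [0.07, 0.998, 0.0, 0.0]
contact_force: [1.6, -0.5, 0.2]
grip_width: 0.001
gripper_force: 0.0
```

Run:
```python
from h import *
s=read_state(); print(s['ee_pos'],s['contact_force'],s['grip_width'])
for t in [1.57,1.2,.9,.6,.3,.1,0,-.04]:
    c,q=np.cos(t),np.sin(t); print(t,go(-51+60*c-6*q,-176,55+60*q+6*c,s))
im=read_camera("scene")[:,:,::-1][130:290,140:360]; cv2.imwrite("pics/s3.png",cv2.resize(im,(770,560)))
```

```text
[422.82036535 -90.96867644 113.55759408] [ 1.64530537 -0.45307265  0.20867011] 0.0012167489665098133
1.57 [-0.03   -0.0005 -0.0014]
1.2 [-0.0521 -0.0007  0.0005]
0.9 [-0.0685 -0.0009  0.0078]
0.6 [-0.0821 -0.001   0.0197]
0.3 [-0.0915 -0.0011  0.0351]
0.1 [-0.095  -0.0011  0.0466]
0 [-0.0959 -0.0012  0.0526]
-0.04 [-0.0961 -0.0012  0.055 ]
```

View pics/s3.png

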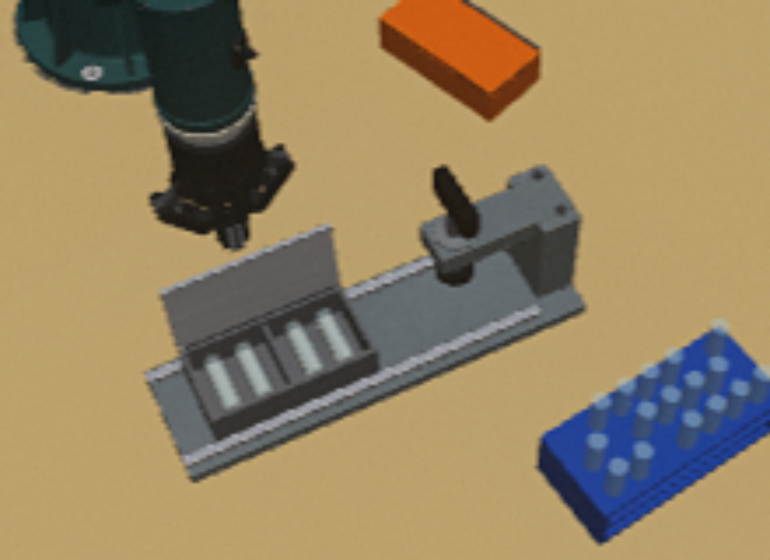

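The scene view shows the knob turned square to the arm and raised, at (455,200). The shut fingers, at (233,235), are behind the middle of the lid. I'll tip the lid along its arc now.

step_arm(
  deltas=[
    [[-0.015, -0.001, -0.001], 0],
    [[-0.03, -0.001, -0.001], 0],
    [[-0.041, -0.001, -0.001], 0],
    [[-0.052, -0.001, 0.0005], 0],
    [[-0.061, -0.001, 0.004], 0],
    [[-0.0685, -0.001, 0.008], 0],
    [[-0.076, -0.001, 0.013], 0],
    [[-0.082, -0.001, 0.02], 0],
    [[-0.087, -0.001, 0.027], 0],
    [[-0.0915, -0.001, 0.035], 0],
    [[-0.0935, -0.001, 0.041], 0],
    [[-0.095, -0.001, 0.047], 0],
    [[-0.096, -0.001, 0.053], 0],
    [[-0.096, -0.001, 0.056], 0],
    [[-0.096, -0.001, 0.056], 0],
    [[-0.096, -0.001, 0.056], 0],
  ],
)

```text
time_s: 10.3
ee_pos: [516.9, -105.7, 60.5]
eef_rot: [0.07, 0.998, -0.0, 0.001]
contact_force: [-10.3, 3.1, 43.6]
grip_width: -0.001
gripper_force: 21.9
```

Run:
```python
from h import *
s=read_state(); print(s['ee_pos'],s['contact_force'],s['grip_width'])
im=read_camera("scene")[:,:,::-1][130:290,140:360]; cv2.imwrite("pics/s4.png",cv2.resize(im,(770,560)))
```

```text
[ 516.89592636 -105.66295895   60.47883626] [-10.29895857   3.06389129  43.57505915] -0.0008224190553424026
```

View pics/s4.png

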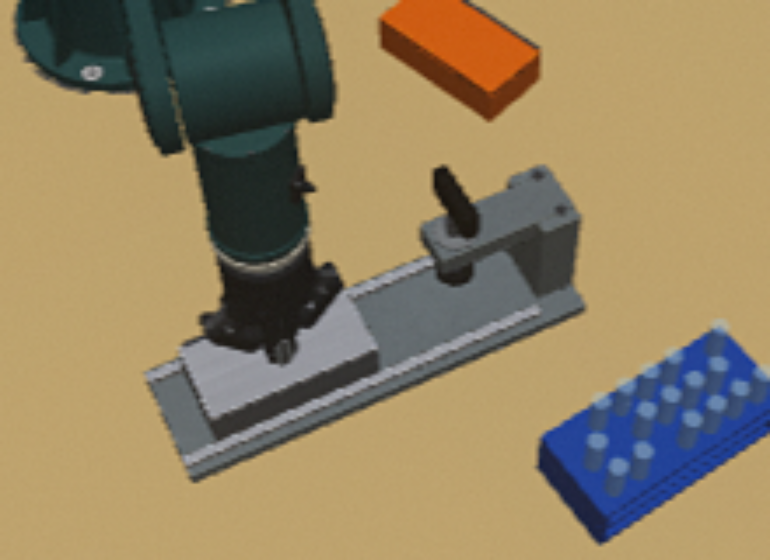

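The lid lies shut on the case, with the fingers at (280,345) pressing on it. I'll lift and go behind the case.

step_arm(
  deltas=[
    [[0, 0, -0.03], 0],
    [[0, 0, -0.06], 0],
    [[0, 0, -0.06], 0],
  ],
)

```text
time_s: 10.72
ee_pos: [518.3, -106.0, 118.6]
eef_rot: [0.07, 0.998, -0.0, 0.002]
contact_force: [0.2, -0.4, -0.2]
grip_width: -0.0
gripper_force: 0.0
```

Run:
```python
from h import *
s=read_state(); print(s['ee_pos'],s['contact_force'])
for p in [(0,-305,115),(0,-305,38),(0,-265,38),(0,-105,38)]: print(p,go(*p,s))
t=get_calibration("top"); im=read_camera("top"); cv2.imwrite("pics/t5.png",cv2.resize(im[155:235,200:360,::-1],(800,400)))
```

```text
[ 518.31547499 -106.01090405  118.63171225] [ 0.1785544  -0.41111143 -0.16253827]
(0, -305, 115) [ 0.011  -0.1284  0.0037]
(0, -305, 38) [ 0.0113 -0.1284  0.0807]
(0, -265, 38) [ 0.0109 -0.0884  0.0806]
(0, -105, 38) [0.0093 0.0717 0.0806]
```

View pics/t5.png

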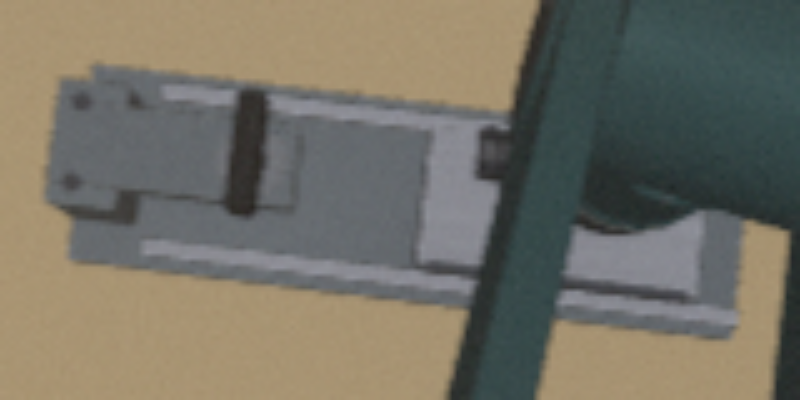

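The top view shows the lid shut, with the case front at (430,190) and the knob bar at (248,152) square across the arm. Next I go behind the case and push.

step_arm(
  deltas=[
    [[0.011, -0.045, 0], 0],
    [[0.011, -0.09, 0], 0],
    [[0.011, -0.128, 0], 0],
    [[0.011, -0.128, 0], 0],
    [[0.011, -0.128, 0.04], 0],
    [[0.011, -0.128, 0.08], 0],
    [[0.011, -0.128, 0.08], 0],
    [[0.011, -0.11, 0.08], 0],
    [[0.011, -0.1, 0.08], 0],
    [[0.011, -0.09, 0.08], 0],
    [[0.011, -0.08, 0.08], 0],
    [[0.011, -0.07, 0.08], 0],
    [[0.011, -0.07, 0.08], 0],
  ],
)

```text
time_s: 12.4
ee_pos: [496.6, -172.5, 37.2]
eef_rot: [0.07, 0.998, 0.0, 0.0]
contact_force: [0.4, -0.0, 0.1]
grip_width: 0.0
gripper_force: 0.0
```

Run:
```python
from h import *
s=read_state(); print(s['ee_pos'],s['contact_force'],s['joint_pos'])
for p in [(0,-105,38)]: print(p,go(*p,s))
```

```text
[ 496.55201758 -172.54728877   37.15686232] [ 0.43930075 -0.03206867  0.14424114] [-4.66262562e-01  5.12304731e-01  1.85881794e+00  7.58167304e-04
  7.70241903e-01 -1.89839395e+00]
(0, -105, 38) [-0.0033  0.1405 -0.0008]
```

step_arm(
  deltas=[
    [[-0.001, 0.01, 0], 0],
    [[-0.001, 0.02, 0], 0],
    [[-0.001, 0.03, 0], 0],
    [[-0.001, 0.04, 0], 0],
    [[-0.002, 0.05, 0], 0],
    [[-0.002, 0.06, 0], 0],
  ],
)

```text
time_s: 13.15
ee_pos: [506.8, -113.7, 36.9]
eef_rot: [0.07, 0.998, -0.0, 0.0]
contact_force: [-0.7, -4.9, 4.7]
grip_width: -0.0
gripper_force: 2.7
```

Run:
```python
from h import *
s=read_state(); print(s['ee_pos'],s['contact_force'],s['moment'])
for p in [(0,-105,38)]: print(p,go(*p,s))
im=read_camera("scene")[:,:,::-1][130:290,140:360]; cv2.imwrite("pics/s6.png",cv2.resize(im,(770,560)))
```

```text
[ 506.81123707 -113.68213261   36.92167608] [-0.68471948 -4.92306924  4.67242458] [-0.73053188  0.14060207 -0.04461878]
(0, -105, 38) [-0.0013  0.0808 -0.0011]
```

View pics/s6.png

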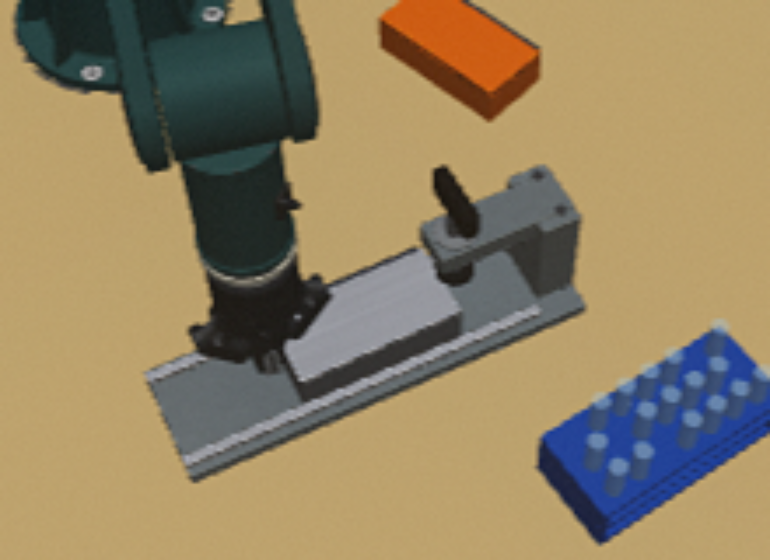

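The case is sliding, lid shut, with its front at (455,310). I'll keep pushing.

step_arm(
  deltas=[
    [[-0.001, 0.01, 0], 0],
    [[-0.001, 0.02, 0], 0],
    [[-0.001, 0.03, 0], 0],
    [[-0.001, 0.04, 0], 0],
    [[-0.001, 0.05, 0], 0],
    [[-0.001, 0.06, 0], 0],
    [[-0.001, 0.068, 0], 0],
    [[-0.001, 0.074, 0], 0],
    [[-0.001, 0.078, 0], 0],
    [[-0.001, 0.081, 0], 0],
  ],
)

```text
time_s: 14.45
ee_pos: [518.9, -34.0, 36.7]
eef_rot: [0.07, 0.998, 0.0, -0.0]
contact_force: [0.2, -1.7, -0.5]
grip_width: 0.0
gripper_force: 1.3
```

step_arm(
  deltas=[
    [[0, 0.003, 0], 0],
    [[0, 0.006, 0], 0],
    [[0, 0.006, 0], 0],
    [[0, 0.006, 0], 0],
  ],
)

```text
time_s: 14.95
ee_pos: [519.3, -31.5, 36.8]
eef_rot: [0.069, 0.998, -0.002, -0.0]
contact_force: [-4.1, -19.7, -1.1]
grip_width: -0.002
gripper_force: 9.9
```

step_arm(
  deltas=[
    [[0, -0.02, 0], 0],
    [[0, -0.04, 0], 0],
    [[0, -0.04, -0.05], 0],
    [[0, -0.04, -0.11], 0],
    [[0, -0.04, -0.17], 0],
    [[0, -0.04, -0.2], 0],
    [[0, -0.04, -0.2], 0],
  ],
)

```text
time_s: 15.82
ee_pos: [516.3, -67.9, 239.8]
eef_rot: [0.07, 0.998, -0.0, 0.003]
contact_force: [0.0, -0.1, 0.2]
grip_width: 0.004
gripper_force: 0.0
```

Run:
```python
from h import *
s=read_state(); print(s['ee_pos'],s['contact_force'],s['joint_pos'])
for z in (236,153): print(np.round(rot(s["eef_rot"]).T@(np.array([534,71,z])-s["ee_pos"])/1000,4))
c=get_calibration("top"); im=read_camera("top"); cv2.imwrite("pics/t7.png",cv2.resize(im[155:235,200:360,::-1],(800,400)))
m=(im.max(2)<60).astype(np.uint8); k=np.zeros_like(m); k[165:205,235:265]=m[165:205,235:265]
cn=max(cv2.findContours(k,0,1)[0],key=cv2.contourArea)
p=np.array([plane(c,u,v,184) for u,v in cn[:,0]])[:,:2].astype(np.float32); r=cv2.minAreaRect(p); b=cv2.boxPoints(r); e=max([b[1]-b[0],b[2]-b[1]],key=np.linalg.norm); print(r,np.arctan2(e[1],e[0]))
```

```text
[516.26059667 -67.93550273 239.75097753] [ 0.04863513 -0.12039034  0.19298777] [-2.64260859e-01  2.33084456e-01  1.67301992e+00  1.04785577e-03
  1.22904891e+00 -1.69549987e+00]
[0.0018 0.1401 0.0038]
[0.0024 0.14   0.0868]
((533.6804809570312, 67.52413940429688), (15.477733612060547, 62.45749282836914), 81.32194519042969) -0.15146066
```

View pics/t7.png

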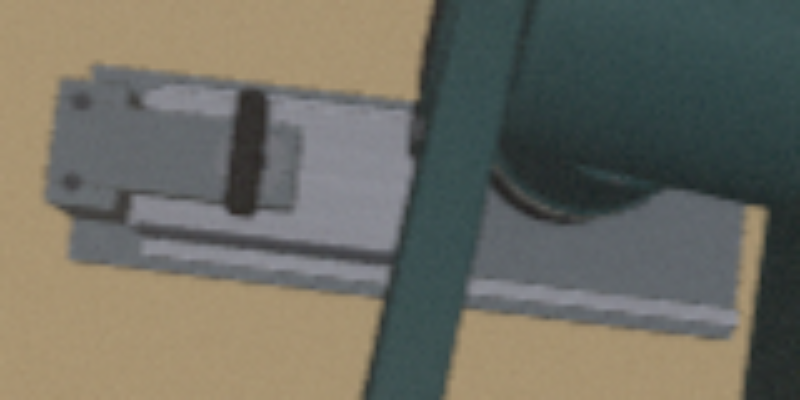

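The case is home: the lid runs under the arm right up to the column at (130,205). The bar is at −0.15 rad, matching the tool. I'll grip the knob.

step_arm(
  deltas=[
    [[0.002, 0.05, 0], 0],
    [[0.002, 0.1, 0], 0],
    [[0.002, 0.14, 0], 0],
    [[0.002, 0.14, 0], 0],
    [[0.002, 0.14, 0.03], 0],
    [[0.002, 0.14, 0.06], 0],
    [[0.002, 0.14, 0.086], 0],
    [[0.002, 0.14, 0.086], 0],
  ],
  jaw=-0.2,
)

```text
time_s: 16.88
ee_pos: [528.8, 70.3, 147.9]
eef_rot: [0.07, 0.998, -0.0, -0.004]
contact_force: [-0.9, -0.1, 0.1]
grip_width: 0.602
gripper_force: 0.0
```

step_arm(
  deltas=[
    [[0, 0, 0], 0],
    [[0, 0, 0], 0],
    [[0, 0, 0], 0],
    [[0, 0, 0], 0],
    [[0, 0, 0], 0],
    [[0, 0, 0], 0],
  ],
  jaw=1,
  newtons=60,
)

```text
time_s: 17.62
ee_pos: [532.6, 71.0, 151.9]
eef_rot: [0.07, 0.998, 0.0, 0.001]
contact_force: [-0.9, 0.2, 6.1]
grip_width: 0.173
gripper_force: 59.7
```

step_arm(
  deltas=[
    [[0, 0, 0.001], 0.16],
    [[0, 0, 0.002], 0.32],
    [[0, 0, 0.003], 0.48],
    [[0, 0, 0.004], 0.64],
    [[0, 0, 0.005], 0.8],
    [[0, 0, 0.0055], 0.96],
    [[0, 0, 0.0065], 1.12],
    [[0, 0, 0.007], 1.2],
    [[0, 0, 0.007], 1.2],
  ],
)

```text
time_s: 18.75
ee_pos: [533.5, 72.0, 145.1]
eef_rot: [0.621, 0.784, 0.002, 0.001]
contact_force: [2.0, 4.8, 5.3]
grip_width: 0.177
gripper_force: 59.7
```

```bash
python3 -c "
from h import *
s=read_state();print(s['ee_pos'],s['contact_force'],s['moment'],s['joint_pos'])"
```

```text
[533.5079467   72.03595116 145.09152496] [1.99989246 4.78140169 5.34637622] [ 0.55957257 -0.09872866 -0.07234394] [ 0.00473406  0.36553097  1.74614007  0.0019122   1.02597533 -0.22635966]
```

step_arm(
  deltas=[
    [[0, 0, 0.001], 0.16],
    [[0, 0, 0.002], 0.32],
    [[0, 0, 0.003], 0.48],
    [[0, 0, 0.004], 0.64],
    [[0, 0, 0.005], 0.8],
    [[0, 0, 0.0055], 0.96],
    [[0, 0, 0.006], 1.1],
    [[0, 0, 0.006], 1.1],
    [[0, 0, 0.006], 1.1],
  ],
)

```text
time_s: 19.88
ee_pos: [534.7, 71.7, 138.9]
eef_rot: [0.939, 0.344, 0.003, 0.0]
contact_force: [5.3, 3.2, 0.1]
grip_width: 0.179
gripper_force: 59.0
```

```bash
python3 -c "
from h import *
s=read_state();print(s['ee_pos'],s['contact_force'],s['moment'],s['joint_pos'])"
```

```text
[534.66824866  71.67250865 138.88747192] [5.34648092 3.18061211 0.12488446] [ 0.44609882 -0.63138369 -0.08835506] [4.40982733e-03 3.74084673e-01 1.75143885e+00 1.31164390e-03
 1.01019767e+00 8.72697312e-01]
```

step_arm(
  deltas=[
    [[0, 0, 0], 0],
    [[0, 0, 0], 0],
    [[0, 0, 0], 0],
    [[0, 0, -0.04], 0],
    [[0, 0, -0.1], 0],
    [[0, 0, -0.15], 0],
    [[0, 0, -0.15], 0],
    [[0, 0, -0.15], 0],
    [[0, 0, -0.15], 0],
  ],
  jaw=-0.2,
)

```text
time_s: 21.0
ee_pos: [530.5, 71.0, 286.1]
eef_rot: [0.939, 0.344, -0.002, -0.001]
contact_force: [-0.4, 0.2, -0.7]
grip_width: 0.601
gripper_force: 0.0
```

Run:
```python
from h import *
s=read_state(); print(s['ee_pos'],s['contact_force'])
im=read_camera("wrist")[:,:,::-1]; sc=read_camera("scene")[:,:,::-1][150:270,180:330]
cv2.imwrite("pics/f.png",np.hstack([cv2.resize(im,(400,300)),cv2.resize(sc,(375,300))]))
```

```text
[530.49162809  70.9780812  286.10167321] [-0.37094165  0.24547492 -0.70381954]
```

View pics/f.png

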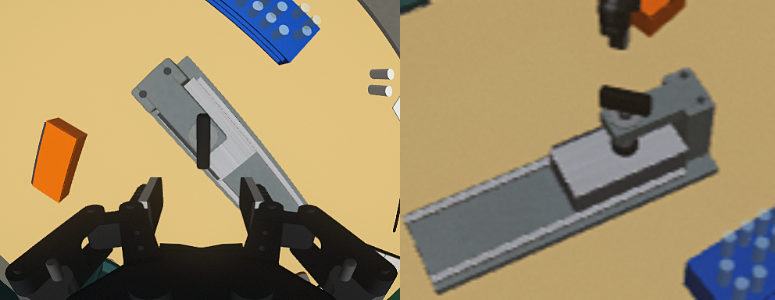

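The case is against the column with its lid shut and the pad pressing on it, at (625,145). The knob is turned about 2.3 rad, at (203,140), and the gripper is clear.

```bash
python3 -c "
from workcell import *
print(job_done())"
```

```text
the job is handed in; nothing more can be done
None
```

The job is handed in; it gave no verdict. The case is home against the column with its lid shut, and the knob is screwed down about 2.3 rad, which works out to roughly 8 mm of pad travel (calculated, not measured). The gripper is clear and I never moved near the bottles or the rack.

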